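# Scoop railing balls into the basket

## Robot

A 7-joint arm with a two-finger parallel gripper is mounted at the origin on the work surface. World frame = base frame: x ahead of the robot, y to its left, z up, the work surface at z = 0. Lengths are in m, angles in rad, forces in N, time in s.
With the tool pointing down it reaches from about 0.4 to 0.875 m from the base axis. Payload 6.5 kg.
Tool frame: the origin (TCP) lies midway between the tips of the shut fingers; the grasp point (between the pads) lies 19 mm behind it; z points along the fingers, y is the line along which they close (so a half turn about z gives the same grasp; the last joint's range is limited). The gripper opens to 85 mm and grips with 20 to 120 N. Pads are 22 mm wide; open, the fingers measure 114 mm over their backs; the gripper's body (76 mm by 85 mm) begins 54 mm behind the grasp point. The pads swing forward as they close: fully open they stand 13 mm farther back than shut.
Start: joints at [1.146, 0.536, -0.004, 1.538, 0.003, 1.067, -0.071], TCP at [0.228, -0.609, 0.231] pointing down, gripper open.
Joint ranges: [-2.7, 2.7], [-0.37, 2.16], [-1.27, 1.26], [0.24, 2.4], [-1.31, 4.45], [0.19, 1.91], [-2.76, 2.76]. Speed limits (rad/s): [2.39, 2.39, 3.14, 3.14, 3.14, 3.14, 3.14].

## Interface

Orientations are given as a 3x3 rotation matrix whose columns are the frame's x, y, z axes.
In Python, from rig import env gives the robot as it stands.
- The arm moves only by the tool step_arm, never from a script. Its argument "deltas" is a list of rows, each an object with "linear": the shift along the tool's x, y, z in mm, a list of three; "rot": the turn, a rotation vector about the tool's x, y, z in degrees, a list of three; "grip": the opening, from -1 (shut) to 1 (fully open). In form: [{"linear": [dx, dy, dz], "rot": [rx, ry, rz], "grip": grip}, ...]. A call has exactly 8 rows; each row is the pose to reach, as a shift and turn from the pose commanded when the call began, along the tool's axes at that moment; what a row does not reach only later rows make up. A row lasts 1/8 s, in which the tool goes at most 62.5 mm and 10.7 degrees, less where a joint would pass 70% of its speed; a pose out of reach is approached as far as the arm can. A call with a gripper value outside its range is refused whole. The fingers move at their own pace and stop on an object; "newtons" is the grip in N (left out, the last holds). Time passes only in rows, so rows that repeat a pose let the fingers close, or fill a call up. It gives the time, the measured TCP pose, the force, the opening and the grip force at its end, in the units of the state.
- env.sense(): the state, without advancing time (a new reading comes with each control period).
- env.camera(name): name is "side" or "top" or "wrist"; returns a dict with "img" (480x640x3 uint8, red, green, blue), "z_map" (480x640 float32, m along the optical axis (not along the pixel's ray), 0 where there is no reading), "fx", "fy", "cx", "cy" (pixels), "rvec" (rotation vector, rad) and "tvec" (3), from world to camera coordinates, as OpenCV has them. Camera axes: x right, y down, z forward; pixel columns grow to the right and rows downward; lengths in m; the calibration is good to about 2 mm. A picture is of the moment at which its call begins.
- env.hand_in(): hands the job in; it is judged then, once.
The state is a dict: "time_s": time; "qpos": joint angles; "dq": joint speeds; "tau": joint torques, N m; "ee_pos": TCP position; "eef_rot": TCP orientation; "ft_force": force on the tool from outside, world axes, zero at the start; "wrist_torque": the same for the moment, N m; "finger_gap": finger opening in m; "grasp_force": force on a finger pad.
Only numpy, scipy, OpenCV 4.12 (cv2) and the standard library are available. Lean on these libraries where they do the work, as an engineer would, in place of code of your own. Each camera call takes 0.05 s, during which the arm holds its last target. There are 200 camera calls.

## Task

With the yellow hand scoop, scoop the steel balls out of the blue tray and tip them into the green basket, in one or more scoops: at least three of the four must end up in the basket, and one left over may stay in the tray, but none may lie anywhere else. Then put the empty scoop back, standing flat on its black mat, and let go. Do not touch the balls with the gripper's fingers, and leave the wrench and the file lying on the bench where they are.

Things in the scene. Friction and masses are not known exactly. Their poses are not given: they have to be found in the camera images.
- scoop: Yellow sheet-metal hand scoop with a wooden handle, 120 mm long (x), 132 wide (y), 108 high, 0.22 to 0.47 kg; starts standing on the mat. Origin: centre of its underside; z up; open front at +x. Floor 3 mm thick. Back wall at x = -60 to -56 mm, 42 mm high; side walls (outer faces y = +-66) 42 mm high at the back, sloping down from x = -30 mm to the floor near the lip; 126 mm wide inside.
- scoop_handle (a point): Centre of the scoop's handle, at x -5, y 0, z 95 mm of the scoop: a straight wooden bar across the scoop above the load, 22 mm thick (scoop's x), 126 mm long (y), 26 mm high (z 82 to 108), a flat strap down at each end, open space under it. Pinch it from above at its middle, fingers closing along the scoop's x.
- scoop_lip (a point): Middle of the scoop's front lip, at x 60, z 0 mm of the scoop; the floor thins to about 1 mm over the last 16 mm. Keep it within 1 mm of the tray floor while pushing under the balls; if they jam against the end wall, back off some 20 mm and push again.
- mat: Black rubber mat, 190 x 180 x 3 mm, fixed to the bench; the scoop's place. Origin: centre of its underside.
- tray: Open blue steel tray fixed to the bench, long along its x, 45 mm high, walls and floor 4 mm. Inside 144 mm wide (y -72 to +72) with upright side walls; floor from x = -140 to +140 mm. Both end walls lean outward (17 degrees; inner face at 140 mm at the floor, 152 at the rim). Origin: centre of its underside.
- tray_in (a point): Centre of the tray's inner floor, 4 mm above the tray's origin. The balls start in the +x half (x = 30 to 105 mm from here); the -x half is empty: room to set the scoop down facing the tray's +x and push it along the floor under the balls, with its lip right up to the end wall, so that they roll in; then tilt it back, lip up, to keep them.
- basket: Green perforated sheet-steel basket, square, fixed to the bench: 184 x 184 mm outside, 80 mm high, walls and floor 4 mm, open on top (176 mm inside). Origin: centre of its underside.
- ball1_center (a point): Centre of one of four identical hollow steel railing balls, 40 mm diameter, 60 to 130 g; they roll easily and slow down soon.
- ball2_center (a point): Centre of one of four identical hollow steel railing balls, 40 mm diameter, 60 to 130 g; they roll easily and slow down soon.
- ball3_center (a point): Centre of one of four identical hollow steel railing balls, 40 mm diameter, 60 to 130 g; they roll easily and slow down soon.
- ball4_center (a point): Centre of one of four identical hollow steel railing balls, 40 mm diameter, 60 to 130 g; they roll easily and slow down soon.
- wrench: Bystander: steel wrench, 190 mm, lying on the bench, about 20 mm high at most.
- file: Bystander: flat file with orange handle, 250 mm long, 20 mm wide, lying on the bench.
Mind the look-alikes: they are no part of the job. There is more than one size of the scoop; the one meant has the size given above. Leave any brown look-alike of the part that bears ball2_center alone.

How it is judged:
By the outcome, as a careful person would: the job done as asked, in the order asked, and still so for the second after the job is handed in, with the robot touching nothing.
It also fails if it takes over 67 s, if anything falls off the work surface, if the arm or the gripper's body presses on something with over 40 N, if the wrist force passes 120 N, or if a joint passes its speed limit or range.

## Working session

There is one attempt and no reset: what is moved stays moved. The work goes in short steps, Python scripts to look and compute and a tool call to move; the robot and the scene stay as the last step left them, time stands still between calls to the robot, and variables do not carry over. Pictures are saved under pics/ and viewed, at most 11 in all, crops included, and the job is handed in when it is done.

Besides the shell and the picture viewer there is one more tool, called by a JSON object that holds its "op" and its "data", one argument or row to a line. step_arm: Moves the arm, as the interface text tells. Its arguments: {"type":"object","properties":{"deltas":{"type":"array","items":{"type":"object","properties":{"linear":{"type":"array","items":{"type":"number"}},"rot":{"type":"array","items":{"type":"number"}},"grip":{"type":"number"}}}},"newtons":{"type":"number"}},"required":["deltas"]}

```bash
mkdir -p pics; ls; cat > h.py <<'E'
import numpy as np, cv2
from rig import env
def save(n,f):
    c=env.camera(n); cv2.imwrite(f,c["img"][:,:,::-1]); 
    np.savez(f.replace('.png','.npz'),**c); return c
def cloud(c):
    z=c["z_map"]; v,u=np.mgrid[:480,:640]
    P=np.stack([(u-c["cx"])/c["fx"]*z,(v-c["cy"])/c["fy"]*z,z],-1)
    R=cv2.Rodrigues(np.array(c["rvec"],float))[0]
    W=(P-np.array(c["tvec"]).ravel())@R
    W[z==0]=np.nan
    return W
E
python3 - <<'E'
from h import *
save("top","pics/top0.png");save("side","pics/side0.png")
s=env.sense();print(s)
E
```

```text
pics
{'time_s': 0.1, 'qpos': array([ 1.14579779,  0.53715547, -0.00443271,  1.53879479,  0.00261465,
        1.06734055, -0.07120183]), 'dq': array([-0.00102124, -0.00203431, -0.00159407, -0.00391553,  0.00088739,
        0.00126772, -0.0002192 ]), 'tau': array([ 3.14635210e-03, -5.84574151e+01,  1.05228972e+00, -2.59778380e+01,
        1.26788614e-02,  4.59967327e-03,  2.44818591e-05]), 'ee_pos': array([ 0.22801285, -0.60805229,  0.23045064]), 'eef_rot': array([[ 9.36294081e-01,  3.51216273e-01, -7.23715215e-04],
       [ 3.51216991e-01, -9.36292841e-01,  1.53000068e-03],
       [-1.40248239e-04, -1.68671166e-03, -9.99998568e-01]]), 'ft_force': array([-0.10790616, -0.67103335,  0.31658682]), 'wrist_torque': array([ 0.00990002, -0.00216462,  0.02520286]), 'grasp_force': 0.0, 'finger_gap': 0.08572279621642642}
```

View pics/top0.png

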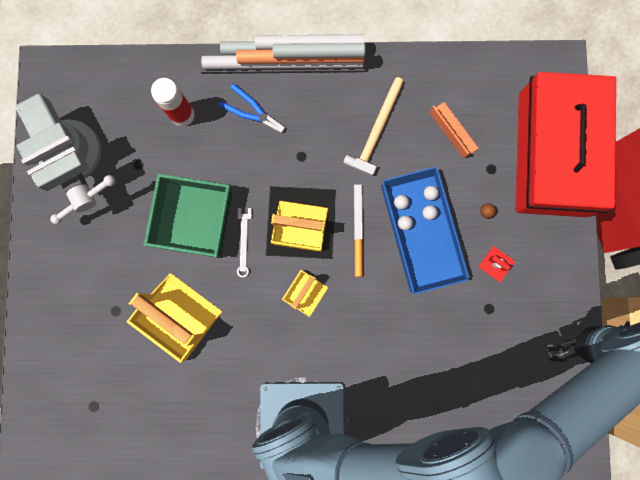

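View pics/side0.png

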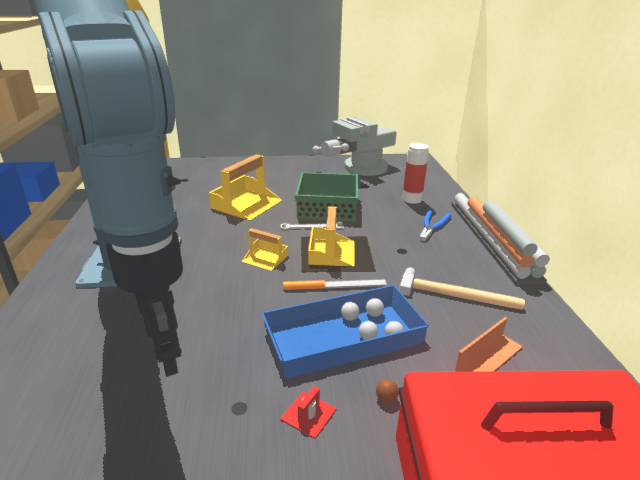

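The top view shows the scoop on the mat near (300,225), the tray at (425,230) with balls at its upper (far) end, and the basket at (187,215). The file lies at (358,230) and the wrench at (244,240). Next I'll enlarge the scoop and tray and measure them by depth.

```bash
cat > m.py <<'E'
from h import *
c=dict(np.load('pics/top0.npz'));W=cloud(c);im=c['img']
cs=dict(np.load('pics/side0.npz'))
a=cv2.resize(im[170:270,255:345],(450,500),interpolation=cv2.INTER_CUBIC)
b=cv2.resize(cs['img'][200:280,290:370],(350,350),interpolation=cv2.INTER_CUBIC)
b=cv2.copyMakeBorder(b,0,150,0,0,cv2.BORDER_CONSTANT)
cv2.imwrite('pics/crop0.png',np.hstack([a,b])[:,:,::-1])
hsv=cv2.cvtColor(im,cv2.COLOR_RGB2HSV)
def rect(name,mask,zlo,zhi):
    m=mask&(W[...,2]>zlo)&(W[...,2]<zhi); p=W[m]
    r=cv2.minAreaRect((p[:,:2]*1000).astype(np.float32)); print(name,len(p),r,'zmed',np.median(p[:,2]))
    return p
H,S,V=hsv[...,0].astype(int),hsv[...,1],hsv[...,2]
u=np.arange(640)[None,:]+0*H; v=np.arange(480)[:,None]+0*H
box=lambda x0,x1,y0,y1:(u>=x0)&(u<x1)&(v>=y0)&(v<y1)
rect('tray rim',(H>100)&(H<125)&(S>100)&box(370,480,155,300),.037,.06)
rect('tray floor',(H>100)&(H<125)&(S>100)&box(370,480,155,300),-.01,.008)
rect('basket rim',(H>50)&(H<90)&(S>60)&box(135,240,165,265),.07,.1)
rect('mat',(V<50)&box(255,345,180,265),-.01,.012)
rect('scoop',(H>20)&(H<35)&(S>100)&box(260,340,190,260),-.01,.2)
rect('scoop walls',(H>20)&(H<35)&(S>100)&box(260,340,190,260),.03,.06)
rect('scoop floor',(H>20)&(H<35)&(S>100)&box(260,340,190,260),-.01,.013)
rect('handle',(H<20)&(S>60)&box(260,340,190,260),.09,.15)
rect('balls',(S<60)&(V>110)&box(385,445,180,235),.02,.07)
p=W[(S<60)&(V>110)&box(385,445,180,235)&(W[...,2]>.035)]
_,l,ce=cv2.kmeans((p[:,:2]*1000).astype(np.float32),4,None,(3,50,.1),10,0);print(ce)
s=W[(box(262,340,190,260))&(H>20)&(H<35)&(S>100)]
E
python3 m.py
```

```text
tray rim 799 ((509.75250244140625, -326.5462341308594), (313.36846923828125, 154.33895874023438), 14.262151718139648) zmed 0.044294517295981176
tray floor 3894 ((515.3826904296875, -332.95166015625), (323.7367248535156, 167.23562622070312), 14.203824996948242) zmed 0.004001171094309785
basket rim 1026 ((547.7554321289062, 295.5762634277344), (194.15481567382812, 192.49539184570312), 80.403564453125) zmed 0.07996588297485294
mat 1611 ((536.849365234375, -12.206871032714844), (203.65028381347656, 186.18190002441406), 86.56302642822266) zmed 0.003474503711087718
scoop 1448 ((527.31787109375, 4.7562713623046875), (132.3863525390625, 122.68083190917969), 80.56169128417969) zmed 0.0069338200465187926
scoop walls 130 ((502.0036315917969, 9.156997680664062), (132.86508178710938, 73.83776092529297), 82.7025375366211) zmed 0.045032927566302554
scoop floor 1230 ((531.298095703125, 4.140617370605469), (131.07492065429688, 114.1825180053711), 81.36180877685547) zmed 0.006331744434096116
handle 459 ((521.5875854492188, 5.718685150146484), (124.79358673095703, 23.43181610107422), 80.40862274169922) zmed 0.11125506541344564
balls 654 ((570.040283203125, -311.3513488769531), (93.28092956542969, 127.3603286743164), 16.981157302856445) zmed 0.038756489183485
[[ 530.57947 -275.975  ]
 [ 610.697   -346.8538 ]
 [ 586.062   -266.81003]
 [ 557.3963  -342.14804]]
```

View pics/crop0.png

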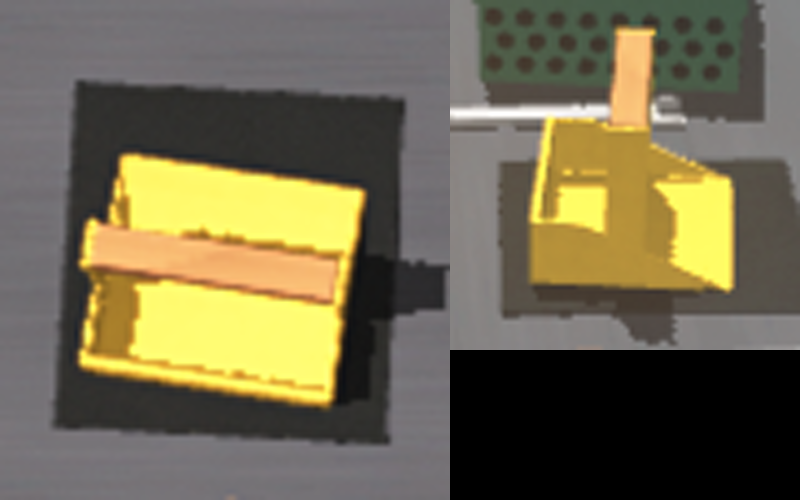

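The crop shows the scoop standing with its back wall towards the robot (lower edge) and its lip away from it. The handle runs from about (90,245) to (340,285) in the crop. So scoop x is at about -9.6°, the tray axis is at +14.3°, and all measured sizes agree with the given ones.

```bash
cat >> h.py <<'E'
from scipy.spatial.transform import Rotation as Ro
def Rs(yaw,pitch=0): return Ro.from_euler('ZY',[yaw,pitch],degrees=True).as_matrix()  # pitch>0 lip down
def Rt(yaw,pitch=0):
    S=Rs(yaw,pitch); return np.stack([S[:,1],S[:,0],-S[:,2]],1)
def goal(p,yaw,pitch=0,ref=None):
    "p mm; delta from measured pose (or ref=(pos mm,R))"
    s=env.sense(); p0,R0=(s['ee_pos']*1000,s['eef_rot']) if ref is None else ref
    print('lin',np.round(R0.T@(np.array(p)-p0),1),'rot',np.round(Ro.from_matrix(R0.T@Rt(yaw,pitch)).as_rotvec(degrees=True),2))
def st():
    s=env.sense();R=s['eef_rot'];print(np.round(s['ee_pos']*1000,1),'yaw %.2f'%np.degrees(np.arctan2(R[1,1],R[0,1])),'pitch %.2f'%np.degrees(-np.arcsin(R[2,1])),'F',np.round(s['ft_force'],1),'gap %.1f'%(1000*s['finger_gap']),'gf %.0f'%s['grasp_force'],'t %.2f'%s['time_s'],np.round(s['qpos'],2))
E
python3 -c "
from h import *
st();goal([521.6,5.7,160],-9.6)"
```

```text
[ 228.  -608.1  230.5] yaw -69.44 pitch 0.10 F [-0.1 -0.7  0.3] gap 85.7 gf 0 t 0.10 [ 1.15  0.54 -0.    1.54  0.    1.07 -0.07]
lin [ 490.5 -471.4   71.2] rot [-9.000e-02 -4.000e-02 -5.984e+01]
```

{"op": "step_arm", "data": {
  "deltas": [
    {"linear": [490.5, -471.4, 60], "rot": [0, 0, -59.8], "grip": 1},
    {"linear": [490.5, -471.4, 60], "rot": [0, 0, -59.8], "grip": 1},
    {"linear": [490.5, -471.4, 60], "rot": [0, 0, -59.8], "grip": 1},
    {"linear": [490.5, -471.4, 60], "rot": [0, 0, -59.8], "grip": 1},
    {"linear": [490.5, -471.4, 60], "rot": [0, 0, -59.8], "grip": 1},
    {"linear": [490.5, -471.4, 60], "rot": [0, 0, -59.8], "grip": 1},
    {"linear": [490.5, -471.4, 60], "rot": [0, 0, -59.8], "grip": 1},
    {"linear": [490.5, -471.4, 60], "rot": [0, 0, -59.8], "grip": 1}
  ],
  "newtons": 100
}}

```text
time_s: 1.1
ee_pos: [0.4437, -0.1576, 0.1872]
eef_rot: [[0.168, 0.986, 0.0], [0.986, -0.168, -0.0], [-0.0, 0.0, -1.0]]
ft_force: [-0.2, -1.5, 0.5]
finger_gap: 0.0856
grasp_force: 0.0
```

```bash
python3 -c "
from h import *
st();goal([521.6,5.7,160],-9.6)"
```

```text
[ 443.7 -157.6  187.2] yaw -9.67 pitch -0.00 F [-0.2 -1.5  0.5] gap 85.6 gf 0 t 1.10 [ 0.6   0.33 -0.41  2.02  0.18  0.83 -0.09]
lin [174.1  49.4  27.1] rot [ 0.    0.01 -0.07]
```

{"op": "step_arm", "data": {
  "deltas": [
    {"linear": [174, 49.5, 27], "rot": [0, 0, 0], "grip": 1},
    {"linear": [174, 49.5, 27], "rot": [0, 0, 0], "grip": 1},
    {"linear": [174, 49.5, 27], "rot": [0, 0, 0], "grip": 1},
    {"linear": [174, 49.5, 27], "rot": [0, 0, 0], "grip": 1},
    {"linear": [174, 49.5, 27], "rot": [0, 0, 0], "grip": 1},
    {"linear": [174, 49.5, 27], "rot": [0, 0, 0], "grip": 1},
    {"linear": [174, 49.5, 27], "rot": [0, 0, 0], "grip": 1},
    {"linear": [174, 49.5, 27], "rot": [0, 0, 0], "grip": 1}
  ]
}}

```text
time_s: 2.1
ee_pos: [0.5211, 0.0031, 0.1605]
eef_rot: [[0.169, 0.986, 0.0], [0.986, -0.169, -0.0], [-0.0, 0.0, -1.0]]
ft_force: [0.3, -0.3, -0.3]
finger_gap: 0.0859
grasp_force: 0.0
```

```bash
python3 -c "
from h import *
st();goal([521.6,5.7,79],-9.6)
c=save('wrist','pics/w1.png');W=cloud(c);p=W[(W[...,2]>.095)&(W[...,2]<.125)];print(len(p))
q=p[np.hypot(p[:,0]-.5216,p[:,1]-.0057)<.085];print(cv2.minAreaRect((q[:,:2]*1000).astype(np.float32)),np.median(q[:,2]))"
```

```text
[521.1   3.1 160.5] yaw -9.72 pitch -0.01 F [ 0.3 -0.3 -0.3] gap 85.9 gf 0 t 2.10 [ 0.26  0.45 -0.44  1.92  0.26  0.83 -0.49]
lin [ 2.7  0.  81.5] rot [ 0.01  0.01 -0.12]
10460
((521.0436401367188, 5.284496307373047), (132.81822204589844, 24.023637771606445), 80.8744125366211) 0.11178615973425063
```

View pics/w1.png

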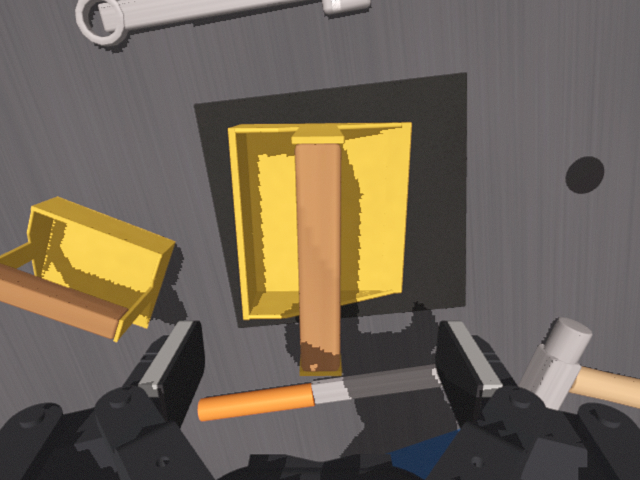

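The wrist view shows the handle bar at (295–343, 140–375), centred between the open fingers. It measures (521, 5.4) with yaw about -9.3°. I'll descend and grip.

{"op": "step_arm", "data": {
  "deltas": [
    {"linear": [2.3, 0, 40], "rot": [0, 0, -0.3], "grip": 1},
    {"linear": [2.3, 0, 70], "rot": [0, 0, -0.3], "grip": 1},
    {"linear": [2.3, 0, 81], "rot": [0, 0, -0.3], "grip": 1},
    {"linear": [2.3, 0, 81], "rot": [0, 0, -0.3], "grip": -1},
    {"linear": [2.3, 0, 81], "rot": [0, 0, -0.3], "grip": -1},
    {"linear": [2.3, 0, 81], "rot": [0, 0, -0.3], "grip": -1},
    {"linear": [2.3, 0, 81], "rot": [0, 0, -0.3], "grip": -1},
    {"linear": [2.3, 0, 81], "rot": [0, 0, -0.3], "grip": -1}
  ],
  "newtons": 100
}}

```text
time_s: 3.15
ee_pos: [0.5219, 0.0062, 0.0802]
eef_rot: [[0.162, 0.987, 0.001], [0.987, -0.162, -0.0], [-0.0, 0.001, -1.0]]
ft_force: [-2.4, 0.2, 4.9]
finger_gap: 0.0209
grasp_force: 97.6
```

```bash
python3 -c "
from h import *
st()"
```

```text
[521.9   6.2  80.2] yaw -9.35 pitch -0.05 F [-2.4  0.2  4.9] gap 20.9 gf 98 t 3.15 [ 0.21  0.58 -0.39  1.96  0.34  0.66 -0.56]
```

{"op": "step_arm", "data": {
  "deltas": [
    {"linear": [0, 0, -30], "rot": [0, 0, 0], "grip": -1},
    {"linear": [0, 0, -60], "rot": [0, 0, 0], "grip": -1},
    {"linear": [0, 0, -90], "rot": [0, 0, 0], "grip": -1},
    {"linear": [-30, -5, -90], "rot": [0, 0, -4], "grip": -1},
    {"linear": [-70, -10, -90], "rot": [0, 0, -8], "grip": -1},
    {"linear": [-110, -15, -90], "rot": [0, 0, -12], "grip": -1},
    {"linear": [-150, -20, -90], "rot": [0, 0, -16], "grip": -1},
    {"linear": [-190, -25, -90], "rot": [0, 0, -20], "grip": -1}
  ]
}}

```text
time_s: 4.15
ee_pos: [0.4652, -0.1785, 0.1693]
eef_rot: [[-0.187, 0.982, -0.0], [0.982, 0.187, -0.0], [-0.0, -0.0, -1.0]]
ft_force: [0.5, -0.6, -2.9]
finger_gap: 0.0205
grasp_force: 98.6
```

```bash
python3 -c "
from h import *
st();goal([433.2,-345.9,140],14.26)"
```

```text
[ 465.2 -178.5  169.3] yaw 10.79 pitch 0.02 F [ 0.5 -0.6 -2.9] gap 20.5 gf 99 t 4.15 [ 0.68  0.41 -0.49  1.97  0.26  0.83  0.23]
lin [-158.5  -62.8   29.3] rot [-0.02 -0.   -3.47]
```

{"op": "step_arm", "data": {
  "deltas": [
    {"linear": [-40, -16, 5], "rot": [0, 0, -2], "grip": -1},
    {"linear": [-80, -32, 10], "rot": [0, 0, -3.5], "grip": -1},
    {"linear": [-120, -48, 15], "rot": [0, 0, -3.5], "grip": -1},
    {"linear": [-150, -60, 20], "rot": [0, 0, -3.5], "grip": -1},
    {"linear": [-158.5, -63, 20], "rot": [0, 0, -3.5], "grip": -1},
    {"linear": [-158.5, -63, 20], "rot": [0, 0, -3.5], "grip": -1},
    {"linear": [-158.5, -63, 20], "rot": [0, 0, -3.5], "grip": -1},
    {"linear": [-158.5, -63, 20], "rot": [0, 0, -3.5], "grip": -1}
  ]
}}

```text
time_s: 5.15
ee_pos: [0.4341, -0.3434, 0.1496]
eef_rot: [[-0.247, 0.969, 0.0], [0.969, 0.247, 0.0], [0.0, 0.0, -1.0]]
ft_force: [0.9, 0.6, -2.4]
finger_gap: 0.0206
grasp_force: 98.6
```

```bash
cat > t.py <<'E'
from h import *
st();goal([433.2,-345.9,81.2],14.26)
c=save('top','pics/t2.png');W=cloud(c);im=c['img'];hsv=cv2.cvtColor(im,cv2.COLOR_RGB2HSV)
H,S,V=[hsv[...,i].astype(int) for i in range(3)]
u=np.arange(640)[None,:]+0*H; v=np.arange(480)[:,None]+0*H
cv2.imwrite('pics/t2c.png',cv2.resize(im[160:320,340:500],(600,600),interpolation=cv2.INTER_CUBIC)[:,:,::-1])
b=(u>370)&(u<490)&(v>150)&(v<300)
m=b&(H>100)&(H<125)&(S>100)&(W[...,2]>.037)&(W[...,2]<.06); print(cv2.minAreaRect((W[m][:,:2]*1000).astype(np.float32)))
m=b&(H>20)&(H<35)&(S>100); p=W[m]; print(len(p),cv2.minAreaRect((p[:,:2]*1000).astype(np.float32)))
a=np.radians(14.26);X=np.array([np.cos(a),np.sin(a)]);Y=np.array([-X[1],X[0]])
d=(p[:,:2]*1000-[509.8,-326.5]);print('scoop in tray x',np.percentile(d@X,[1,99]),'y',np.percentile(d@Y,[1,99]))
E
python3 t.py
```

```text
[ 434.1 -343.4  149.6] yaw 14.28 pitch -0.02 F [ 0.9  0.6 -2.4] gap 20.6 gf 99 t 5.15 [ 0.93  0.52 -0.44  1.84  0.29  0.84  0.59]
lin [-2.2 -1.5 68.4] rot [ 0.02 -0.01  0.02]
((509.8995361328125, -326.26239013671875), (313.8895568847656, 153.9381103515625), 14.034554481506348)
1075 ((432.515625, -314.18450927734375), (119.71235656738281, 118.56008911132812), 13.841647148132324)
scoop in tray x [nan nan] y [nan nan]
```

View pics/t2c.png

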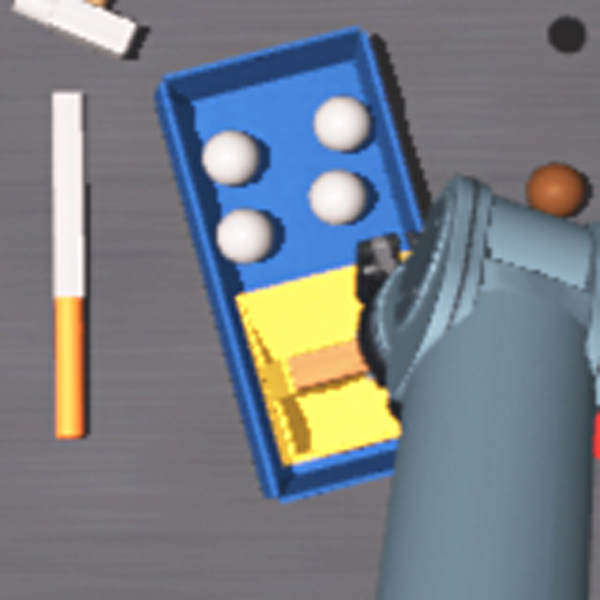

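The crop shows the scoop over the tray's empty half, square to it, with all four balls ahead of the lip at crop (232,157), (342,125), (247,235) and (340,197).

```bash
python3 - <<'E'
from h import *
c=dict(np.load('pics/t2.npz'));W=cloud(c);hsv=cv2.cvtColor(c['img'],cv2.COLOR_RGB2HSV)
H,S=hsv[...,0].astype(int),hsv[...,1]
m=(H>20)&(H<35)&(S>100)&np.isfinite(W[...,2]);m[:, :370]=0;m[:,490:]=0;m[:200]=0;m[300:]=0
p=W[m]*1000
a=np.radians(14.15);X=np.array([np.cos(a),np.sin(a)]);Y=np.array([-X[1],X[0]])
d=p[:,:2]-[509.8,-326.4];x=d@X;y=d@Y
print(np.percentile(p[:,2],[2,50,98]))
f=p[:,2]<90;print('floor x',np.percentile(x[f],[1,99]),'ymax',np.percentile(y[f],[97,99,100]))
w=(p[:,2]>110);print('wall/handle ymax',np.percentile(y[w],[90,97,99]))
E
```

```text
[ 69.63941707  76.95038577 180.46919059]
floor x [-127.1453878   -13.07748864] ymax [64.10706533 66.92671172 68.32882963]
wall/handle ymax [67.55009767 67.91410122 68.03803827]
```

{"op": "step_arm", "data": {
  "deltas": [
    {"linear": [-2.2, -1.5, 15], "rot": [0, 0, 0.1], "grip": -1},
    {"linear": [-2.2, -1.5, 30], "rot": [0, 0, 0.1], "grip": -1},
    {"linear": [-2.2, -1.5, 45], "rot": [0, 0, 0.1], "grip": -1},
    {"linear": [-2.2, -1.5, 57], "rot": [0, 0, 0.1], "grip": -1},
    {"linear": [-2.2, -1.5, 63], "rot": [0, 0, 0.1], "grip": -1},
    {"linear": [-2.2, -1.5, 66], "rot": [0, 0, 0.1], "grip": -1},
    {"linear": [-2.2, -1.5, 67], "rot": [0, 0, 0.1], "grip": -1},
    {"linear": [-2.2, -1.5, 67], "rot": [0, 0, 0.1], "grip": -1}
  ]
}}

```text
time_s: 6.2
ee_pos: [0.4328, -0.3474, 0.0827]
eef_rot: [[-0.243, 0.97, 0.0], [0.97, 0.243, -0.0], [-0.001, 0.0, -1.0]]
ft_force: [-0.6, 0.2, -2.4]
finger_gap: 0.0207
grasp_force: 98.6
```

```bash
python3 -c "
from h import *
st();goal([433.2,-345.9,81.2],14.2)"
```

```text
[ 432.8 -347.4   82.7] yaw 14.06 pitch -0.02 F [-0.6  0.2 -2.4] gap 20.7 gf 99 t 6.20 [ 0.9   0.62 -0.4   1.88  0.35  0.72  0.54]
lin [1.3 0.7 1.5] rot [ 0.02  0.03 -0.14]
```

{"op": "step_arm", "data": {
  "deltas": [
    {"linear": [1.3, 0, 1], "rot": [0.4, 0, -0.1], "grip": -1},
    {"linear": [1.3, 0, 2], "rot": [0.4, 0, -0.1], "grip": -1},
    {"linear": [1.3, 0, 2.5], "rot": [0.4, 0, -0.1], "grip": -1},
    {"linear": [1.3, 10, 2.5], "rot": [0.4, 0, -0.1], "grip": -1},
    {"linear": [1.3, 15, 2.5], "rot": [0.4, 0, -0.1], "grip": -1},
    {"linear": [1.3, 15, 2.5], "rot": [0.4, 0, -0.1], "grip": -1},
    {"linear": [1.3, 15, 2.5], "rot": [0.4, 0, -0.1], "grip": -1},
    {"linear": [1.3, 15, 2.5], "rot": [0.4, 0, -0.1], "grip": -1}
  ]
}}

```text
time_s: 7.2
ee_pos: [0.4456, -0.3445, 0.0817]
eef_rot: [[-0.243, 0.97, -0.009], [0.97, 0.243, -0.005], [-0.003, -0.01, -1.0]]
ft_force: [-8.9, -1.8, 15.2]
finger_gap: 0.0206
grasp_force: 101.4
```

```bash
cat > k.py <<'E'
from h import *
import sys
st();x=float(sys.argv[1])
a=np.radians(14.2);X=np.array([np.cos(a),np.sin(a)])
s=env.sense()['ee_pos'][:2]*1000-[509.8,-326.5];print('tray x of lip',s@X+65,'y',s@[-X[1],X[0]])
goal(np.r_[[509.8,-326.5]+X*(x-65),81],14.2,0.4)
E
python3 k.py 139
```

```text
[ 445.6 -344.5   81.7] yaw 14.06 pitch 0.56 F [-8.9 -1.8 15.2] gap 20.6 gf 101 t 7.20 [ 0.87  0.63 -0.39  1.85  0.36  0.73  0.52]
tray x of lip -1.6638816157505119 y -1.6533496544354236
lin [  2.  140.7  -0.7] rot [-0.16  0.15 -0.14]
```

{"op": "step_arm", "data": {
  "deltas": [
    {"linear": [0.6, 10, -0.3], "rot": [0, 0, -0.1], "grip": -1},
    {"linear": [1.2, 20, -0.3], "rot": [0, 0, -0.1], "grip": -1},
    {"linear": [1.8, 32, -0.3], "rot": [0, 0, -0.1], "grip": -1},
    {"linear": [1.8, 44, -0.3], "rot": [0, 0, -0.1], "grip": -1},
    {"linear": [1.8, 56, -0.3], "rot": [0, 0, -0.1], "grip": -1},
    {"linear": [1.8, 68, -0.3], "rot": [0, 0, -0.1], "grip": -1},
    {"linear": [1.8, 80, -0.3], "rot": [0, 0, -0.1], "grip": -1},
    {"linear": [1.8, 92, -0.3], "rot": [0, 0, -0.1], "grip": -1}
  ]
}}

```text
time_s: 8.2
ee_pos: [0.5329, -0.3219, 0.0819]
eef_rot: [[-0.243, 0.97, -0.012], [0.97, 0.243, -0.007], [-0.004, -0.013, -1.0]]
ft_force: [-13.4, -4.0, 22.4]
finger_gap: 0.0202
grasp_force: 102.3
```

```bash
python3 k.py 138.5
```

```text
[ 532.9 -321.9   81.9] yaw 14.09 pitch 0.76 F [-13.4  -4.   22.4] gap 20.2 gf 102 t 8.20 [ 0.73  0.71 -0.38  1.69  0.36  0.82  0.43]
tray x of lip 88.54657665295774 y -1.1900783959352674
lin [ 1.3 50.   0.2] rot [-0.36  0.21 -0.11]
```

{"op": "step_arm", "data": {
  "deltas": [
    {"linear": [0.6, 10, -0.3], "rot": [0, 0, 0], "grip": -1},
    {"linear": [1, 20, -0.3], "rot": [0, 0, 0], "grip": -1},
    {"linear": [1, 30, -0.3], "rot": [0, 0, 0], "grip": -1},
    {"linear": [1, 38, -0.3], "rot": [0, 0, 0], "grip": -1},
    {"linear": [1, 44, -0.3], "rot": [0, 0, 0], "grip": -1},
    {"linear": [1, 47, -0.3], "rot": [0, 0, 0], "grip": -1},
    {"linear": [1, 49, -0.3], "rot": [0, 0, 0], "grip": -1},
    {"linear": [1, 49, -0.3], "rot": [0, 0, 0], "grip": -1}
  ]
}}

```text
time_s: 9.2
ee_pos: [0.5781, -0.3097, 0.0821]
eef_rot: [[-0.243, 0.97, -0.016], [0.97, 0.243, -0.007], [-0.003, -0.017, -1.0]]
ft_force: [-19.9, -3.4, 26.6]
finger_gap: 0.0206
grasp_force: 102.8
```

```bash
python3 k.py 138.5; python3 -c "
from h import *
c=save('top','pics/t3.png');d=save('side','pics/s3.png')
a=cv2.resize(c['img'][150:300,360:500],(392,420));b=cv2.resize(d['img'][270:390,250:440],(408,420));cv2.imwrite('pics/c3.png',np.hstack([a,b])[:,:,::-1])"
```

```text
[ 578.1 -309.7   82.1] yaw 14.04 pitch 0.97 F [-19.9  -3.4  26.6] gap 20.6 gf 103 t 9.20 [ 0.67  0.76 -0.38  1.59  0.35  0.87  0.4 ]
tray x of lip 135.32537240102891 y -0.5079695022729993
lin [0.5 3.2 1.1] rot [-0.57  0.2  -0.16]
```

View pics/c3.png

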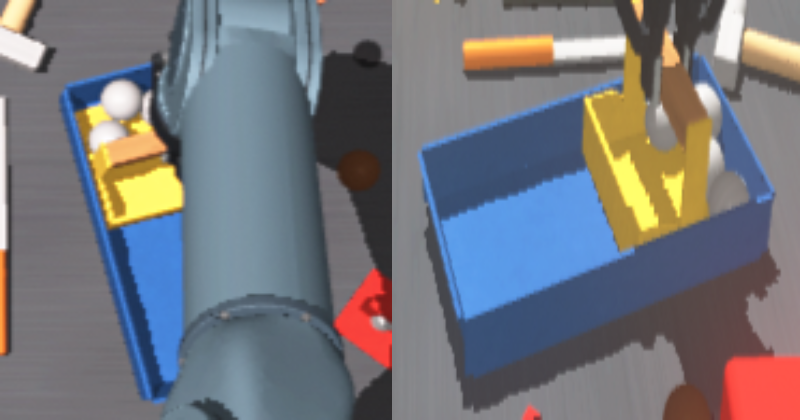

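The view shows all four balls clustered at the lip end, between the scoop's side walls and the end wall. I'll push the last few millimetres and then tilt back about the rear edge.

{"op": "step_arm", "data": {
  "deltas": [
    {"linear": [0.5, 3, -0.5], "rot": [0, 0, 0], "grip": -1},
    {"linear": [0.5, 6, -0.5], "rot": [0, 0, 0], "grip": -1},
    {"linear": [0.5, 6, -0.5], "rot": [0, 0, 0], "grip": -1},
    {"linear": [0.5, 3.3, -2.4], "rot": [-2, 0, 0], "grip": -1},
    {"linear": [0.5, -0.5, -5.5], "rot": [-5, 0, 0], "grip": -1},
    {"linear": [0.5, -5, -8], "rot": [-8, 0, 0], "grip": -1},
    {"linear": [0.5, -9.5, -10], "rot": [-11, 0, 0], "grip": -1},
    {"linear": [0.5, -14, -12], "rot": [-14, 0, 0], "grip": -1}
  ]
}}

```text
time_s: 10.3
ee_pos: [0.5676, -0.309, 0.0915]
eef_rot: [[-0.246, 0.942, 0.227], [0.969, 0.239, 0.057], [-0.001, 0.234, -0.972]]
ft_force: [-1.9, -1.5, -1.2]
finger_gap: 0.0208
grasp_force: 99.8
```

```bash
python3 k.py 138.5; python3 -c "
from h import *
c=save('top','pics/t4.png');d=save('side','pics/s4.png')
a=cv2.resize(c['img'][150:300,360:500],(392,420));b=cv2.resize(d['img'][270:390,250:440],(408,420));cv2.imwrite('pics/c4.png',np.hstack([a,b])[:,:,::-1])"
```

```text
[ 567.6 -309.    91.5] yaw 14.24 pitch -13.51 F [-1.9 -1.5 -1.2] gap 20.8 gf 100 t 10.30 [ 0.88  0.69 -0.5   1.77  0.28  0.58  0.53]
tray x of lip 125.32722107808527 y 2.780484774524263
lin [-2.8 10.3 13.3] rot [13.91  0.03  0.04]
```

View pics/c4.png

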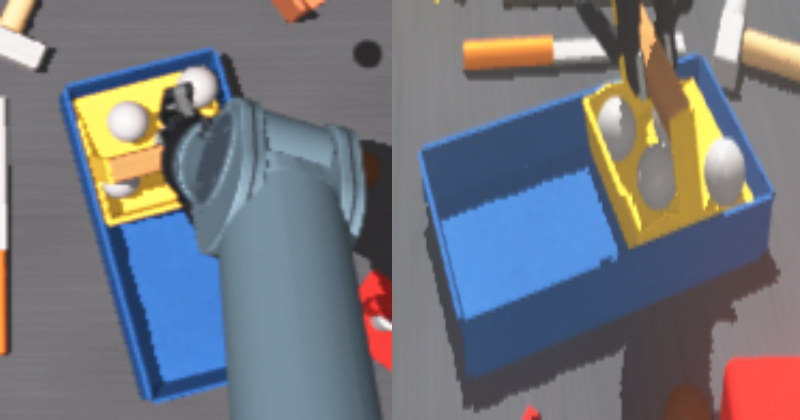

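The view shows two balls at the scoop's back, one to the mid-left, and the fourth at the right front by the lip. I'll tilt further and let it roll in.

{"op": "step_arm", "data": {
  "deltas": [
    {"linear": [-1.2, -3, -2.5], "rot": [-3, 0, 0], "grip": -1},
    {"linear": [-2.5, -6, -5.5], "rot": [-6, 0, 0], "grip": -1},
    {"linear": [-2.5, -9, -8], "rot": [-8, 0, 0], "grip": -1},
    {"linear": [-2.5, -9, -8], "rot": [-8, 0, 0], "grip": -1},
    {"linear": [-2.5, -9, -8], "rot": [-8, 0, 0], "grip": -1},
    {"linear": [-2.5, -9, -8], "rot": [-8, 0, 0], "grip": -1},
    {"linear": [-2.5, -9, -8], "rot": [-8, 0, 0], "grip": -1},
    {"linear": [-2.5, -9, -8], "rot": [-8, 0, 0], "grip": -1}
  ]
}}

```text
time_s: 11.4
ee_pos: [0.5597, -0.3128, 0.0972]
eef_rot: [[-0.247, 0.901, 0.357], [0.969, 0.229, 0.091], [0.0, 0.368, -0.93]]
ft_force: [-0.2, 0.1, -6.9]
finger_gap: 0.021
grasp_force: 99.2
```

```bash
python3 k.py 138.5; python3 -c "
from h import *
c=save('top','pics/t5.png');d=save('side','pics/s5.png')
a=cv2.resize(c['img'][150:300,360:500],(392,420));b=cv2.resize(d['img'][270:390,250:440],(408,420));cv2.imwrite('pics/c5.png',np.hstack([a,b])[:,:,::-1])"
```

```text
[ 559.7 -312.8   97.2] yaw 14.28 pitch -21.59 F [-0.2  0.1 -6.9] gap 21.0 gf 99 t 11.40 [ 1.04  0.69 -0.61  1.86  0.23  0.43  0.65]
tray x of lip 116.70113490693926 y 1.0822376837967838
lin [-1.1 14.3 23.1] rot [ 2.199e+01 -2.000e-02  8.000e-02]
```

View pics/c5.png

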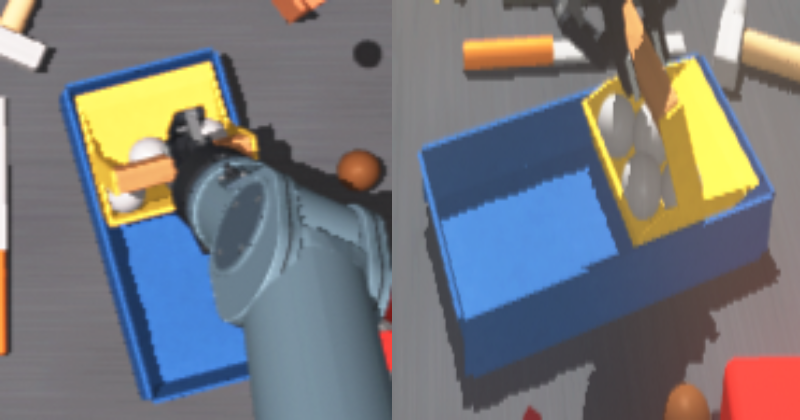

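All four balls now lie against the back of the scoop, and the load rose by about 4 N. I'll lift it and carry it over.

{"op": "step_arm", "data": {
  "deltas": [
    {"linear": [0, 2, -5], "rot": [0, 0, 0], "grip": -1},
    {"linear": [0, 5.5, -14], "rot": [0, 0, 0], "grip": -1},
    {"linear": [0, 12, -30], "rot": [0, 0, 0], "grip": -1},
    {"linear": [0, 20, -50], "rot": [0, 0, 0], "grip": -1},
    {"linear": [0, 28, -70], "rot": [0, 0, 0], "grip": -1},
    {"linear": [0, 35, -88], "rot": [0, 0, 0], "grip": -1},
    {"linear": [0, 40, -100], "rot": [0, 0, 0], "grip": -1},
    {"linear": [0, 43, -108], "rot": [0, 0, 0], "grip": -1}
  ]
}}

```text
time_s: 12.5
ee_pos: [0.5598, -0.3129, 0.2144]
eef_rot: [[-0.246, 0.901, 0.357], [0.969, 0.229, 0.09], [-0.001, 0.368, -0.93]]
ft_force: [-0.3, -0.4, -7.4]
finger_gap: 0.0201
grasp_force: 99.2
```

```bash
cat > g.py <<'E'
from h import *
import sys
off,lz,pitch=map(float,sys.argv[1:4]); yaw=-9.5
X=np.r_[Rs(yaw)[:2,0],0]
lip=np.array([547.8,295.6,0])+X*off+[0,0,lz]
p=lip+Rs(yaw,pitch)@np.array([-65,0,77.]);print('tcp',np.round(p,1));st();goal(p,yaw,pitch)
E
python3 g.py -15 78 40; python3 g.py 10 135 -21
```

```text
tcp [532.7 298.1 178.8]
[ 559.8 -312.9  214.4] yaw 14.28 pitch -21.61 F [-0.3 -0.4 -7.4] gap 20.1 gf 99 t 12.50 [ 1.12  0.53 -0.72  1.79  0.13  0.66  0.68]
lin [598.9 102.6  78.6] rot [60.7   4.01 24.61]
tcp [470.6 308.5 183.6]
[ 559.8 -312.9  214.4] yaw 14.28 pitch -21.61 F [-0.3 -0.4 -7.4] gap 20.1 gf 99 t 12.50 [ 1.12  0.53 -0.72  1.79  0.13  0.66  0.68]
lin [624.3  50.8  52.8] rot [ 0.61 -8.61 22.15]
```

{"op": "step_arm", "data": {
  "deltas": [
    {"linear": [12, 1.5, 0.5], "rot": [0, -0.2, 0.4], "grip": -1},
    {"linear": [31, 4, 1.5], "rot": [0, -0.4, 1.1], "grip": -1},
    {"linear": [56, 7, 3], "rot": [0, -0.8, 2], "grip": -1},
    {"linear": [86, 11, 4.5], "rot": [0, -1.2, 3.1], "grip": -1},
    {"linear": [123, 16, 6], "rot": [0.1, -1.7, 4.4], "grip": -1},
    {"linear": [160, 20.5, 8], "rot": [0.1, -2.2, 5.7], "grip": -1},
    {"linear": [197, 25, 10], "rot": [0.2, -2.8, 7], "grip": -1},
    {"linear": [234, 30, 12], "rot": [0.2, -3.3, 8.4], "grip": -1}
  ]
}}

```text
time_s: 13.5
ee_pos: [0.5319, -0.0756, 0.2125]
eef_rot: [[-0.091, 0.928, 0.362], [0.996, 0.084, 0.035], [0.002, 0.363, -0.932]]
ft_force: [0.2, 0.9, -7.1]
finger_gap: 0.0202
grasp_force: 99.2
```

```bash
python3 -c "
from h import *
st();goal([490,306,212],-9.5,-21)"
```

```text
[531.9 -75.6 212.5] yaw 5.20 pitch -21.30 F [ 0.2  0.9 -7.1] gap 20.2 gf 99 t 13.50 [ 0.64  0.26 -0.61  2.13  0.21  0.44 -0.  ]
lin [383.8  -6.8  -1.5] rot [ 0.29 -5.4  13.71]
```

{"op": "step_arm", "data": {
  "deltas": [
    {"linear": [38, -0.7, 0], "rot": [0, -0.5, 1.4], "grip": -1},
    {"linear": [78, -1.4, 0], "rot": [0, -1.1, 2.8], "grip": -1},
    {"linear": [118, -2, 0], "rot": [0, -1.7, 4.2], "grip": -1},
    {"linear": [158, -3, 0], "rot": [0.1, -2.2, 5.6], "grip": -1},
    {"linear": [198, -3.5, -1], "rot": [0.1, -2.8, 7.1], "grip": -1},
    {"linear": [238, -4, -1], "rot": [0.2, -3.4, 8.5], "grip": -1},
    {"linear": [274, -5, -1], "rot": [0.2, -3.9, 9.8], "grip": -1},
    {"linear": [306, -5.5, -1], "rot": [0.2, -4.3, 10.9], "grip": -1}
  ]
}}

```text
time_s: 14.5
ee_pos: [0.4979, 0.2287, 0.2114]
eef_rot: [[0.112, 0.927, 0.357], [0.994, -0.104, -0.04], [0.001, 0.36, -0.933]]
ft_force: [-0.2, 0.1, -6.3]
finger_gap: 0.0207
grasp_force: 99.2
```

```bash
python3 -c "
from h import *
st();goal([490,306,212],-9.5,-21)"
```

```text
[497.9 228.7 211.4] yaw -6.42 pitch -21.08 F [-0.2  0.1 -6.3] gap 20.7 gf 99 t 14.50 [-0.26  0.29 -0.47  2.07  0.68  0.66 -1.32]
lin [ 76.  -15.1  -6.4] rot [ 0.08 -1.14  2.88]
```

{"op": "step_arm", "data": {
  "deltas": [
    {"linear": [25, -5, -2], "rot": [0, -0.4, 1], "grip": -1},
    {"linear": [45, -9, -4], "rot": [0, -0.7, 1.8], "grip": -1},
    {"linear": [60, -12, -5], "rot": [0, -1, 2.4], "grip": -1},
    {"linear": [70, -14, -6], "rot": [0, -1.1, 2.8], "grip": -1},
    {"linear": [75, -15, -6], "rot": [0, -1.1, 2.9], "grip": -1},
    {"linear": [76, -15, -6], "rot": [0, -1.1, 2.9], "grip": -1},
    {"linear": [76, -15, -6], "rot": [0, -1.1, 2.9], "grip": -1},
    {"linear": [76, -15, -6], "rot": [0, -1.1, 2.9], "grip": -1}
  ]
}}

```text
time_s: 15.5
ee_pos: [0.4927, 0.3027, 0.2124]
eef_rot: [[0.167, 0.919, 0.356], [0.986, -0.156, -0.061], [-0.001, 0.362, -0.932]]
ft_force: [-0.6, -0.8, -6.6]
finger_gap: 0.0206
grasp_force: 99.2
```

```bash
python3 g.py -10 95 0;python3 g.py -15 85 20; python3 g.py -15 78 40
```

```text
tcp [473.8 308.  172. ]
[492.7 302.7 212.4] yaw -9.63 pitch -21.20 F [-0.6 -0.8 -6.6] gap 20.6 gf 99 t 15.50 [-0.41  0.37 -0.47  1.96  0.71  0.78 -1.52]
lin [  2.1 -32.8  30.6] rot [21.2   0.06 -0.13]
tcp [498.7 303.8 179.6]
[492.7 302.7 212.4] yaw -9.63 pitch -21.20 F [-0.6 -0.8 -6.6] gap 20.6 gf 99 t 15.50 [-0.41  0.37 -0.47  1.96  0.71  0.78 -1.52]
lin [ 2.1 -6.5 32.7] rot [ 4.12e+01  4.00e-02 -1.40e-01]
tcp [532.7 298.1 178.8]
[492.7 302.7 212.4] yaw -9.63 pitch -21.20 F [-0.6 -0.8 -6.6] gap 20.6 gf 99 t 15.50 [-0.41  0.37 -0.47  1.96  0.71  0.78 -1.52]
lin [ 2.2 25.3 45.9] rot [ 6.12e+01  1.00e-02 -1.50e-01]
```

{"op": "step_arm", "data": {
  "deltas": [
    {"linear": [0.3, -4, 4], "rot": [2, 0, 0], "grip": -1},
    {"linear": [0.6, -8, 8], "rot": [4.5, 0, 0], "grip": -1},
    {"linear": [1, -12, 12], "rot": [7, 0, 0], "grip": -1},
    {"linear": [1.5, -18, 16], "rot": [9.5, 0, 0], "grip": -1},
    {"linear": [2, -23, 21], "rot": [12, 0, 0], "grip": -1},
    {"linear": [2, -28, 26], "rot": [14, 0, 0], "grip": -1},
    {"linear": [2, -30, 28], "rot": [15.5, 0, 0], "grip": -1},
    {"linear": [2, -30, 28], "rot": [16, 0, 0], "grip": -1}
  ]
}}

```text
time_s: 16.5
ee_pos: [0.4756, 0.308, 0.1753]
eef_rot: [[0.167, 0.982, 0.089], [0.986, -0.166, -0.016], [-0.001, 0.09, -0.996]]
ft_force: [0.3, -0.5, -7.0]
finger_gap: 0.0211
grasp_force: 99.2
```

```bash
python3 g.py -10 88 10;python3 g.py -15 85 20; python3 g.py -15 78 40
```

```text
tcp [488.  305.6 175.1]
[475.6 308.  175.3] yaw -9.61 pitch -5.17 F [ 0.3 -0.5 -7. ] gap 21.1 gf 99 t 16.50 [-0.26  0.5  -0.57  1.84  0.44  0.87 -1.22]
lin [-0.3 12.6  1.4] rot [15.17  0.02 -0.11]
tcp [498.7 303.8 179.6]
[475.6 308.  175.3] yaw -9.61 pitch -5.17 F [ 0.3 -0.5 -7. ] gap 21.1 gf 99 t 16.50 [-0.26  0.5  -0.57  1.84  0.44  0.87 -1.22]
lin [-0.3 23.8 -2.1] rot [ 2.517e+01  1.000e-02 -1.200e-01]
tcp [532.7 298.1 178.8]
[475.6 308.  175.3] yaw -9.61 pitch -5.17 F [ 0.3 -0.5 -7. ] gap 21.1 gf 99 t 16.50 [-0.26  0.5  -0.57  1.84  0.44  0.87 -1.22]
lin [-0.2 58.   1.8] rot [ 4.517e+01 -1.000e-02 -1.200e-01]
```

{"op": "step_arm", "data": {
  "deltas": [
    {"linear": [0, 6, 0.7], "rot": [7, 0, 0], "grip": -1},
    {"linear": [0, 12.6, 1.4], "rot": [15, 0, 0], "grip": -1},
    {"linear": [0, 18, -0.5], "rot": [20, 0, 0], "grip": -1},
    {"linear": [0, 23.8, -2], "rot": [25, 0, 0], "grip": -1},
    {"linear": [0, 32, -1], "rot": [30, 0, 0], "grip": -1},
    {"linear": [0, 41, 0], "rot": [35, 0, 0], "grip": -1},
    {"linear": [0, 50, 1], "rot": [40, 0, 0], "grip": -1},
    {"linear": [0, 58, 1.8], "rot": [45, 0, 0], "grip": -1}
  ]
}}

```text
time_s: 17.5
ee_pos: [0.5343, 0.2986, 0.1794]
eef_rot: [[0.167, 0.758, -0.63], [0.986, -0.128, 0.108], [0.001, -0.639, -0.769]]
ft_force: [-0.6, -0.1, -2.5]
finger_gap: 0.0204
grasp_force: 100.2
```

```bash
python3 g.py -15 78 40; python3 -c "
from h import *
c=save('top','pics/t6.png');d=save('side','pics/s6.png')
a=cv2.resize(c['img'][150:300,110:250],(392,420));b=cv2.resize(d['img'][140:260,250:410],(408,420));cv2.imwrite('pics/c6.png',np.hstack([a,b])[:,:,::-1])"
```

```text
tcp [532.7 298.1 178.8]
[534.3 298.6 179.4] yaw -9.61 pitch 39.73 F [-0.6 -0.1 -2.5] gap 20.4 gf 100 t 17.50 [-0.08  1.   -0.64  1.14  0.06  1.65 -0.79]
lin [-0.7 -0.7  1.4] rot [ 0.27 -0.12 -0.08]
```

View pics/c6.png

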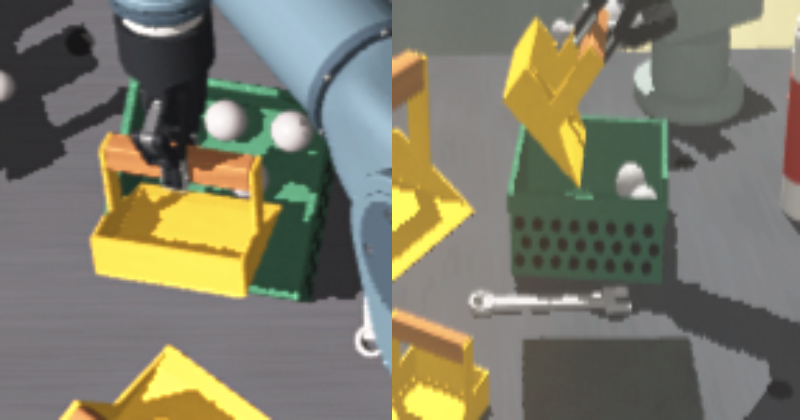

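The scoop is empty (its weight is back to 2.5 N) and balls are visible in the basket at (228,120), (290,130) and (255,180) in the crop. I'll raise and level the scoop.

{"op": "step_arm", "data": {
  "deltas": [
    {"linear": [0, -14, -17], "rot": [0, 0, 0], "grip": -1},
    {"linear": [0, -32, -38], "rot": [0, 0, 0], "grip": -1},
    {"linear": [0, -48, -58], "rot": [-4, 0, 0], "grip": -1},
    {"linear": [0, -52, -62], "rot": [-12, 0, 0], "grip": -1},
    {"linear": [0, -52, -62], "rot": [-20, 0, 0], "grip": -1},
    {"linear": [0, -52, -62], "rot": [-28, 0, 0], "grip": -1},
    {"linear": [0, -52, -62], "rot": [-36, 0, 0], "grip": -1},
    {"linear": [0, -52, -62], "rot": [-39.8, 0, 0], "grip": -1}
  ]
}}

```text
time_s: 18.6
ee_pos: [0.5297, 0.3009, 0.2638]
eef_rot: [[0.162, 0.987, 0.007], [0.987, -0.162, 0.001], [0.002, 0.007, -1.0]]
ft_force: [-0.1, -0.4, -2.9]
finger_gap: 0.0204
grasp_force: 100.2
```

```bash
python3 -c "
from h import *
st();goal([521.9,6.2,180],-9.35,0)"
```

```text
[529.7 300.9 263.8] yaw -9.34 pitch -0.39 F [-0.1 -0.4 -2.9] gap 20.4 gf 100 t 18.60 [-0.15  0.51 -0.63  1.6   0.32  1.14 -1.01]
lin [-292.2   39.6   83.4] rot [ 0.39 -0.13  0.01]
```

{"op": "step_arm", "data": {
  "deltas": [
    {"linear": [-40, 5, 5], "rot": [0.2, 0, 0], "grip": -1},
    {"linear": [-85, 11, 15], "rot": [0.4, 0, 0], "grip": -1},
    {"linear": [-135, 18, 30], "rot": [0.4, 0, 0], "grip": -1},
    {"linear": [-185, 25, 50], "rot": [0.4, 0, 0], "grip": -1},
    {"linear": [-230, 31, 65], "rot": [0.4, 0, 0], "grip": -1},
    {"linear": [-265, 36, 78], "rot": [0.4, 0, 0], "grip": -1},
    {"linear": [-285, 39, 83], "rot": [0.4, 0, 0], "grip": -1},
    {"linear": [-292, 39.6, 83], "rot": [0.4, 0, 0], "grip": -1}
  ]
}}

```text
time_s: 19.6
ee_pos: [0.5227, 0.0043, 0.1782]
eef_rot: [[0.167, 0.986, -0.005], [0.986, -0.167, 0.001], [-0.0, -0.005, -1.0]]
ft_force: [-0.9, 0.4, -3.5]
finger_gap: 0.0205
grasp_force: 100.1
```

```bash
cat > b.py <<'E'
from h import *
st();goal([523,5,84],-9.35,0)
c=save('top','pics/t7.png');W=cloud(c);im=c['img'];hsv=cv2.cvtColor(im,cv2.COLOR_RGB2HSV)
S,V=hsv[...,1],hsv[...,2]
d=W[...,:2]*1000-[547.8,295.6];m=(np.abs(d).max(-1)<95)&(S<60)&(V>110)&(W[...,2]<.08)
n,l,s,ce=cv2.connectedComponentsWithStats(m.astype(np.uint8))
for i in range(1,n):
    if s[i,4]>15: print('basket blob',s[i,4],np.round(ce[i]),np.round(1000*np.nanmax(W[l==i][:,2])))
a=cv2.resize(im[150:300,110:500],(780,300));cv2.imwrite('pics/c7.png',a[:,:,::-1])
E
python3 b.py
```

```text
[522.7   4.3 178.2] yaw -9.60 pitch 0.30 F [-0.9  0.4 -3.5] gap 20.5 gf 100 t 19.60 [ 0.35  0.45 -0.57  1.89  0.31  0.89 -0.53]
lin [ 0.8  0.7 94.2] rot [-0.3   0.01 -0.25]
basket blob 155 [189. 193.] 48.0
basket blob 102 [171. 196.] 51.0
basket blob 153 [213. 196.] 50.0
basket blob 160 [196. 219.] 51.0
basket blob 111 [169. 252.] 60.0
```

View pics/c7.png

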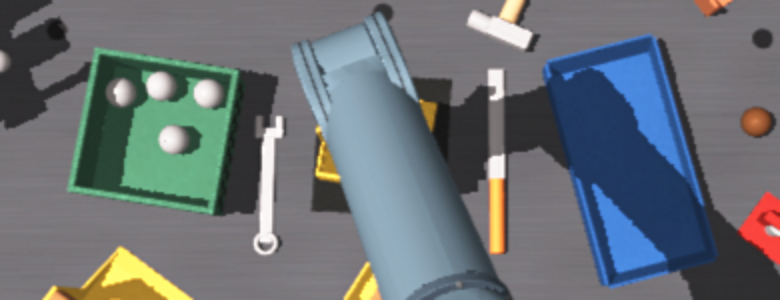

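All four balls are in the basket and the tray is empty. I'll set the scoop down on the mat.

{"op": "step_arm", "data": {
  "deltas": [
    {"linear": [-3, 2, 25], "rot": [-0.3, 0, -0.2], "grip": -1},
    {"linear": [-3, 2, 50], "rot": [-0.3, 0, -0.2], "grip": -1},
    {"linear": [-3, 2, 72], "rot": [-0.3, 0, -0.2], "grip": -1},
    {"linear": [-3, 2, 86], "rot": [-0.3, 0, -0.2], "grip": -1},
    {"linear": [-3, 2, 93], "rot": [-0.3, 0, -0.2], "grip": -1},
    {"linear": [-3, 2, 96], "rot": [-0.3, 0, -0.2], "grip": -1},
    {"linear": [-3, 2, 97], "rot": [-0.3, 0, -0.2], "grip": -1},
    {"linear": [-3, 2, 97], "rot": [-0.3, 0, -0.2], "grip": -1}
  ]
}}

```text
time_s: 20.65
ee_pos: [0.5238, 0.0011, 0.0804]
eef_rot: [[0.163, 0.987, -0.001], [0.987, -0.163, 0.0], [-0.0, -0.001, -1.0]]
ft_force: [0.4, 0.9, -3.2]
finger_gap: 0.0207
grasp_force: 100.1
```

```bash
python3 -c "
from h import *
st()"
```

```text
[523.8   1.1  80.4] yaw -9.39 pitch 0.05 F [ 0.4  0.9 -3.2] gap 20.7 gf 100 t 20.65 [ 0.29  0.6  -0.49  1.95  0.43  0.69 -0.62]
```

{"op": "step_arm", "data": {
  "deltas": [
    {"linear": [0, 0, 0.7], "rot": [0, 0, 0], "grip": -1},
    {"linear": [0, 0, 1.2], "rot": [0, 0, 0], "grip": -1},
    {"linear": [0, 0, 1.2], "rot": [0, 0, 0], "grip": -1},
    {"linear": [0, 0, 1.2], "rot": [0, 0, 0], "grip": 1},
    {"linear": [0, 0, 1.2], "rot": [0, 0, 0], "grip": 1},
    {"linear": [0, 0, 1.2], "rot": [0, 0, 0], "grip": 1},
    {"linear": [0, 0, 1.2], "rot": [0, 0, 0], "grip": 1},
    {"linear": [0, 0, 1.2], "rot": [0, 0, 0], "grip": 1}
  ]
}}

```text
time_s: 21.65
ee_pos: [0.5234, 0.001, 0.0787]
eef_rot: [[0.163, 0.987, -0.002], [0.987, -0.163, 0.0], [-0.0, -0.002, -1.0]]
ft_force: [-0.3, -0.5, 0.5]
finger_gap: 0.0854
grasp_force: 0.0
```

{"op": "step_arm", "data": {
  "deltas": [
    {"linear": [0, 0, 0], "rot": [0, 0, 0], "grip": 1},
    {"linear": [0, 0, 0], "rot": [0, 0, 0], "grip": 1},
    {"linear": [0, 0, -15], "rot": [0, 0, 0], "grip": 1},
    {"linear": [0, 0, -40], "rot": [0, 0, 0], "grip": 1},
    {"linear": [0, 0, -70], "rot": [0, 0, 0], "grip": 1},
    {"linear": [0, 0, -100], "rot": [0, 0, 0], "grip": 1},
    {"linear": [0, 0, -120], "rot": [0, 0, 0], "grip": 1},
    {"linear": [0, 0, -120], "rot": [0, 0, 0], "grip": 1}
  ]
}}

```text
time_s: 22.65
ee_pos: [0.5249, 0.0011, 0.201]
eef_rot: [[0.163, 0.987, 0.002], [0.987, -0.163, -0.0], [0.0, 0.002, -1.0]]
ft_force: [-0.1, -0.7, -0.3]
finger_gap: 0.0853
grasp_force: 0.0
```

```bash
python3 -c "
from h import *
st();c=save('wrist','pics/w8.png')"
```

```text
[524.9   1.1 201. ] yaw -9.39 pitch -0.13 F [-0.1 -0.7 -0.3] gap 85.3 gf 0 t 22.65 [ 0.37  0.42 -0.58  1.87  0.29  0.93 -0.51]
```

View pics/w8.png

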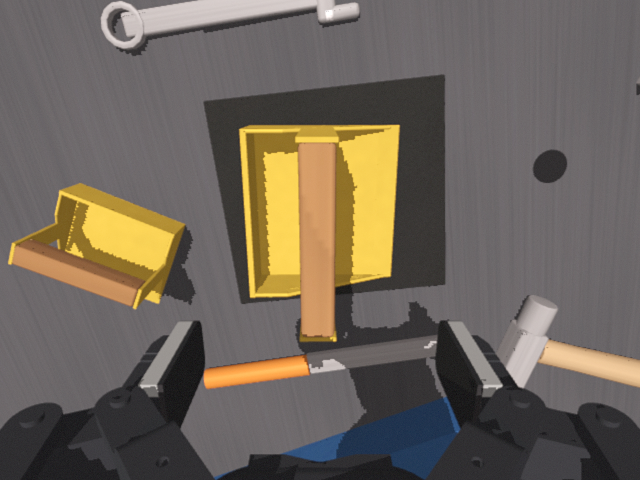

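The scoop stands flat and empty within the mat (it spans 240–400, 125–298 in the image), the gripper is clear, and the wrench and file are undisturbed. I'm handing in.

```bash
python3 -c "
from rig import env
print(env.hand_in())"
```

```text
the job is handed in; nothing more can be done
None
```

I scooped all four balls into the green basket in one pass, put the empty scoop back flat on its mat, let go and handed the job in at about 23 s. The wrench and file were not touched.

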